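Clamp a medicine carton in the code reader's holder

TASK

Stand the medicine carton upright on the bed of the code reader's holder, its narrow way across the gap between the reader head and the sliding jaw, and let go of it. Then turn the black knob clockwise, going along with the carriage as it shifts, until the jaw holds the carton snugly against the reader head without crushing it, and let go. Leave the other things on the desk alone.

Things in the scene. Friction and masses are not known exactly. Their poses are not given: they have to be found in the camera images.
- carton: the medicine carton: a white upright box with a blue band, 62 mm along its x, 42 mm along its y, 70 mm tall, 60 to 130 g; origin at the centre of its underside, z up. It starts standing on the desk. It is to be clamped across its 42 mm (y), and can be picked from above across its 62 mm (x). It is crushed above 25 N of jaw force.
- holder: the fixed carton holder: a grey bed plate 100 mm (x) by 315 mm (y), its top 15 mm above the desk, open at both long sides (+x and -x). Origin on the desk under the plate, z up; y is the slide direction: the jaw at -y closes towards +y, where the reader head stands on the bed.
- bed_mid (a point): point on the bed's top, on its middle line, at y = 32 mm in the holder's frame, in the gap between jaw and reader head. The head is a fixed white box, 90 mm along x, 40 mm along y, 62 mm tall above the bed; its flat face towards the jaw lies 32 to 38 mm to +y of this point (it was adjusted by hand; where exactly is not measured).
- carriage: the aluminium carriage on the bed, carrying jaw and knob; axes as the holder's, origin on the bed's middle line. The jaw is 64 mm wide (x), its top 55 mm above the bed; its black rubber face looks to +y and lies 0 to 4 mm ahead (+y) of this origin (set by hand, not measured). A block 25 mm high reaches to 113 mm behind the origin. At the start the gap from face to reader head is 56 to 70 mm.
- knob: the round black knurled knob on the carriage, 40 mm in diameter, 32 mm tall, axis vertical, underside 48 mm and top 80 mm above the desk; origin at the centre of its underside, 78 mm behind the carriage's origin. Turned clockwise seen from above it drives the carriage, and so itself, to the holder's +y by 12 mm per radian; anticlockwise goes back. It stays where it is left, also under load.
- knob_grip (a point): point on the knob's axis 66 mm above the desk: the height to grip. The knob drags with about 0.24 N m (always against the motion); each newton of jaw force adds 0.012 N m on top of its free-running torque; a sideways push on it along the slide adds to or takes from the jaw force. Snug is a jaw force of about 9 N; 5 to 14 N will do. The sprung jaw face gives: about 10 N per mm once the carton meets the head.
- pen_cup: bystander: red pen cup, 72 mm in diameter, about 140 mm tall with its pens; origin under its centre
- gel_bottle: bystander: pump bottle of hand gel, 52 mm in diameter, 132 mm tall; origin under its centre
- stamp: bystander: self-inking stamp, 60 by 34 mm, 68 mm tall; origin under its centre

How it is judged:
By the outcome, as a careful person would: the job done as asked, in the order asked, and still so for the second after the job is handed in, with the robot touching nothing.
It also fails if it takes over 69 s, if anything falls off the work surface, if the arm or the gripper's body presses on something with over 40 N, if the wrist force passes 120 N, or if a joint passes its speed limit or range.

ROBOT

A 6-joint arm with a two-finger parallel gripper is mounted at the origin on the work surface. World frame = base frame: x ahead of the robot, y to its left, z up, the work surface at z = 0. Lengths are in m, angles in rad, forces in N, time in s.
With the tool pointing down it reaches from about 0.35 to 0.775 m from the base axis. Payload 5.5 kg.
Tool frame: the origin (TCP) lies at the very end of the fingers, on their centre line; the grasp point (between the pads) lies 19 mm behind it; z points along the fingers, y is the line along which they close (so a half turn about z gives the same grasp; the last joint's range is limited). The gripper opens to 85 mm and grips with 20 to 120 N. Pads are 22 mm wide; open, the fingers measure 114 mm over their backs; the gripper's body (76 mm by 85 mm) begins 54 mm behind the grasp point. The pads swing forward as they close: fully open they stand 13 mm farther back than shut.
Start: joints at [1.16, 0.313, 0.046, 1.304, 0, 1.431], TCP at [0.154, 0.554, 0.231] pointing down, gripper open.
Joint ranges: [-2.76, 2.76], [-0.86, 1.69], [-1.03, 1.26], [-2.2, 2.34], [-1.47, 1.5], [-3.14, 3.14]. Speed limits (rad/s): [2.57, 2.57, 3.14, 3.14, 3.14, 3.14].

INTERFACE

Orientations are given as a unit quaternion [w, x, y, z].
In Python, from workcell import env gives the robot as it stands. The module is installed in compiled form; this text tells all that it offers.
- The arm moves only by the tool jog_arm, never from a script. Its argument "rows" is a list of rows, each a list of 6 numbers: the shift along the world's x, y, z in units of 40 mm (1.0 is 40 mm), then the turn, a rotation vector about the world's x, y, z in units of 6 degrees (1.0 is 6 degrees). In form: [[x, y, z, wx, wy, wz], ...]. A call has 1 to 12 rows; each row is the pose to reach, as a shift and turn from the pose commanded when the call began; what a row does not reach only later rows make up. A row lasts 1/12 s, in which the tool goes at most 41.7 mm and 7.16 degrees, less where a joint would pass 70% of its speed; a pose out of reach is approached as far as the arm can. A call with a gripper value outside its range is refused whole. "jaw" is the gripper command: -1 is fully open, 1 is shut, values between are in proportion, set as the call begins (left out, the last holds). The fingers move at their own pace and stop on an object; "force" is the grip in N (left out, the last holds). Time passes only in rows, so rows that repeat a pose let the fingers close. It gives the time, the measured TCP pose, the force, the opening and the grip force at its end, in the units of the state.
- env.get_state(): the state, without advancing time (a new reading comes with each control period).
- env.read_camera(name): name is "scene" or "side" or "wrist"; returns a dict with "pixels" (420x560x3 uint8, red, green, blue), "mtx" (3x3 intrinsics, pixels), "k1" (the pictures are not rectified: a ray, as slopes to the right and down, at radius r is drawn at 1 + k1 r^2 times it, then the intrinsics apply), "cam_to_world" (4x4, takes a point from camera to world coordinates). Camera axes: x right, y up, looking along -z (the intrinsics and any distortion apply to the point x, -y, -z); pixel columns grow to the right and rows downward; lengths in m; the calibration is good to about 2 mm. A picture is of the moment at which its call begins. There is no depth.
- env.hand_in(): hands the job in; it is judged then, once.
The state is a dict: "clock": time; "joint_pos": joint angles; "qvel": joint speeds; "tau": joint torques, N m; "tcp_pos": TCP position; "orientation": TCP orientation; "wrist_force": force on the tool from outside, world axes, zero at the start; "ft_torque": the same for the moment, N m; "finger_gap": finger opening in m; "grip_force": force on a finger pad.
Only numpy, scipy, OpenCV 4.12 (cv2) and the standard library are available. Lean on these libraries where they do the work, as an engineer would, in place of code of your own. Each camera call takes 0.05 s, during which the arm holds its last target. There are 200 camera calls.

## Working session

There is one attempt and no reset: what is moved stays moved. The work goes in short steps, Python scripts to look and compute and a tool call to move; the robot and the scene stay as the last step left them, time stands still between calls to the robot, and variables do not carry over. Pictures are saved under pics/ and viewed, at most 10 in all, crops included, and the job is handed in when it is done.

Besides the shell and the picture viewer there is one more tool, called after "Call:" as name(argument=value, ...), one argument or row to a line, values as JSON. jog_arm: Moves the arm, as the interface text tells. Its arguments: {"type":"object","properties":{"rows":{"type":"array","items":{"type":"array","items":{"type":"number"}}},"jaw":{"type":"number"},"force":{"type":"number"}},"required":["rows"]}

```bash
mkdir -p pics
cat > h.py <<'E'
from workcell import env
import numpy as np, cv2
def snap(n,f,crop=None,s=1):
    c=env.read_camera(n); p=c["pixels"][:,:,::-1]
    np.savez(f"pics/{f}.npz",**{k:c[k] for k in("mtx","k1","cam_to_world")})
    cv2.imwrite(f"pics/{f}_full.png",p)
    if crop: x0,y0,x1,y1=crop; p=p[y0:y1,x0:x1]
    cv2.imwrite(f"pics/{f}.png",cv2.resize(p,None,fx=s,fy=s,interpolation=cv2.INTER_CUBIC)); return c
def ray(f,u,v):
    c=np.load(f"pics/{f}.npz"); k=float(c["k1"])
    q=cv2.undistortPoints(np.array([[[u,v]]],float),c["mtx"],np.array([k,0,0,0.]))[0,0]
    T=c["cam_to_world"]; return T[:3,3],T[:3,:3]@np.array([q[0],-q[1],-1])
def at(f,u,v,z):
    o,d=ray(f,u,v); return o+d*(z-o[2])/d[2]
def proj(f,P):
    c=np.load(f"pics/{f}.npz"); T=c["cam_to_world"]; p=(np.asarray(P,float)-T[:3,3])@T[:3,:3]
    p=p*[1,-1,-1]; r=cv2.projectPoints(p.reshape(-1,1,3),np.zeros(3),np.zeros(3),c["mtx"],np.array([float(c["k1"]),0,0,0]))[0]
    return r.reshape(-1,2)
E
python3 - <<'E'
from h import *
for n in("scene","side"): c=snap(n,n+"0",s=1.4); print(n,c["cam_to_world"].round(3).tolist(),float(c["k1"]))
print(env.get_state())
E
```

```text
scene [[-0.858, -0.428, 0.284, 0.854], [0.513, -0.7, 0.497, 0.571], [-0.014, 0.572, 0.82, 1.028], [0.0, 0.0, 0.0, 1.0]] 0.013986878921689953
side [[-0.95, 0.188, -0.249, 0.279], [-0.312, -0.568, 0.762, 0.713], [0.002, 0.801, 0.598, 0.65], [0.0, 0.0, 0.0, 1.0]] -0.13599270736247754
{'clock': 0.1, 'joint_pos': array([ 1.16038043e+00,  3.13962375e-01,  4.50620298e-02,  1.30360091e+00,
       -7.03639706e-06,  1.43118733e+00]), 'qvel': array([ 0.00030273, -0.00123114,  0.00245138, -0.00099196,  0.00045228,
        0.00156772]), 'tau': array([ 3.53453855e-03, -4.81726456e+01,  2.99241936e+01,  1.27108191e-02,
       -1.10825206e-04, -1.95586847e-05]), 'tcp_pos': array([0.15364429, 0.55360382, 0.23046446]), 'orientation': array([-2.28108275e-04,  1.34990026e-01,  9.90846591e-01, -8.21385586e-04]), 'wrist_force': array([0.65302993, 0.52937235, 0.35320727]), 'ft_torque': array([-0.00860933, -0.02618948,  0.0345331 ]), 'grip_force': 0.0, 'finger_gap': 0.08549083319250579}
```

View pics/scene0.png

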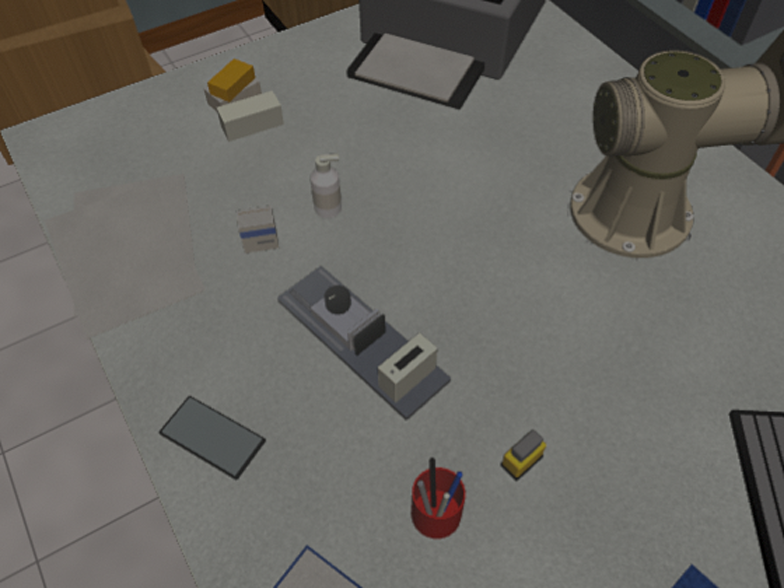

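View pics/side0.png

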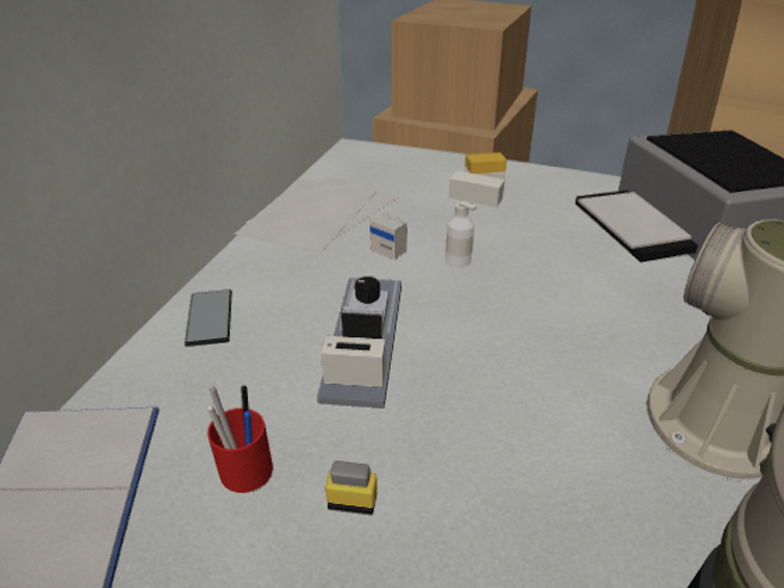

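The scene view shows (in 1.4x pixels) the carton at about (258,230), the gel bottle at (326,190), and the holder running from (320,268) to (410,415) with the knob at (338,298). I'll take an enlarged crop.

Run:
```python
import cv2
p=cv2.imread("pics/scene0_full.png")[135:305,155:335]
cv2.imwrite("pics/sc1.png",cv2.resize(p,None,fx=3.5,fy=3.5,interpolation=cv2.INTER_CUBIC))
```

```text
(no output)
```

View pics/sc1.png

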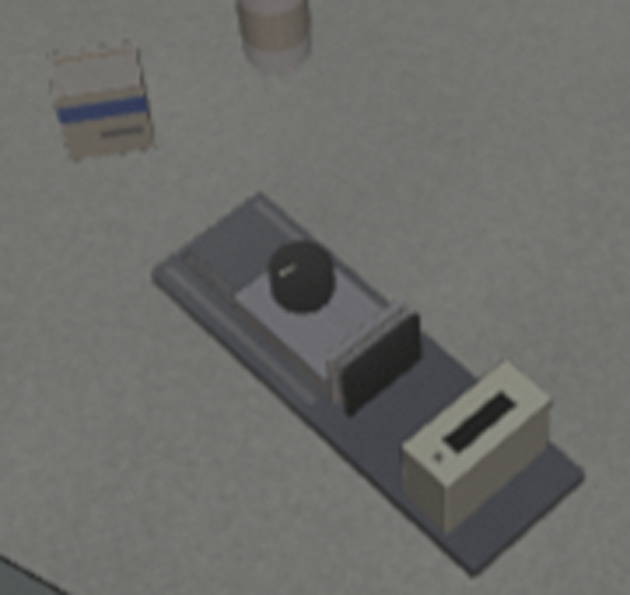

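The crop shows the bed's corners at about (153,270), (260,193), (583,474) and (474,572). The carton's top corners are at (50,58), (138,48), (149,97), (58,108). The knob top is near (303,262) and the head top's corners are (510,362), (552,402), (446,486), (403,447).

Run:
```python
from h import *
def g(l,z):
    r=np.array([at("scene0",u/3.5+155-.36,v/3.5+135-.36,z)[:2] for u,v in l]);return r
for n,l,z in(("bed",[(153,268),(260,193),(583,472),(474,570)],.015),("cartontop",[(50,58),(138,48),(149,97),(58,108)],.07),("cartonbot",[(72,160),(153,150)],0),("knobtop",[(303,264)],.08),("head",[(510,362),(552,402),(446,486),(403,447)],.077),("jawtopfront",[(420,315),(340,375)],.07),("jawbackish",[(403,303),(328,360)],.07)):
    r=g(l,z);d=np.roll(r,-1,0)-r;print(n,r.round(4).tolist(),"mean",r.mean(0).round(4),"len",np.hypot(*d.T).round(4),"ang",np.degrees(np.arctan2(d[:,1],d[:,0])).round(1))
for n,u,v,z in(("bottle base",326,210,0),("cup",438,520,0)):print(n,at("scene0",u/1.4,v/1.4,z))
```

```text
bed [[0.6502, -0.1557], [0.5575, -0.1749], [0.4883, 0.1287], [0.5828, 0.151]] mean [ 0.5697 -0.0127] len [0.0947 0.3114 0.0971 0.314 ] ang [-168.3  102.8   13.2  -77.6]
cartontop [[0.6431, -0.3177], [0.5862, -0.2938], [0.5996, -0.2487], [0.6574, -0.2725]] mean [ 0.6216 -0.2832] len [0.0617 0.0471 0.0625 0.0474] ang [ 157.2   73.5  -22.4 -107.6]
cartonbot [[0.6549, -0.2837], [0.6008, -0.2614]] mean [ 0.6279 -0.2726] len [0.0585 0.0585] ang [157.7 -22.3]
knobtop [[0.58, -0.0618]] mean [ 0.58   -0.0618] len [0.] ang [0.]
head [[0.506, 0.0682], [0.4997, 0.1058], [0.5847, 0.1218], [0.5929, 0.0858]] mean [0.5459 0.0954] len [0.0381 0.0865 0.0369 0.0887] ang [  99.5   10.7  -77.1 -168.5]
jawtopfront [[0.5331, 0.0051], [0.5983, 0.0178]] mean [0.5657 0.0114] len [0.0664 0.0664] ang [  11. -169.]
jawbackish [[0.5376, -0.0085], [0.5993, 0.0043]] mean [ 0.5684 -0.0021] len [0.063 0.063] ang [  11.7 -168.3]
bottle base [ 0.48182986 -0.29810182  0.        ]
cup [0.62525662 0.30554808 0.        ]
```

Call:
jog_arm(
  rows=[
    [5.8,-10.5,0,0,0,-8],
    [5.8,-10.5,0,0,0,-8],
    [5.8,-10.5,0,0,0,-8],
    [5.8,-10.5,0,0,0,-8],
    [5.8,-10.5,0,0,0,-8],
    [5.8,-10.5,0,0,0,-8],
    [5.8,-10.5,0,0,0,-8],
    [5.8,-10.5,0,0,0,-8],
    [5.8,-10.5,0,0,0,-8],
    [5.8,-10.5,0,0,0,-8],
    [5.8,-10.5,0,0,0,-8],
    [5.8,-10.5,0,0,0,-8],
  ],
  jaw=-1,
)

```text
clock: 1.1
tcp_pos: [0.3872, 0.1308, 0.2312]
orientation: [0.001, 0.528, 0.849, -0.0]
wrist_force: [-0.5, 0.0, 0.2]
finger_gap: 0.0854
grip_force: 0.0
```

Call:
jog_arm(
  rows=[
    [5.85,-10.5,0,0,0,-8.13],
    [5.85,-10.5,0,0,0,-8.13],
    [5.85,-10.5,0,0,0,-8.13],
    [5.85,-10.5,0,0,0,-8.13],
    [5.85,-10.5,0,0,0,-8.13],
    [5.85,-10.5,0,0,0,-8.13],
    [5.85,-10.5,0,0,0,-8.13],
    [5.85,-10.5,0,0,0,-8.13],
    [5.85,-10.5,0,0,0,-8.13],
    [5.85,-10.5,0,0,0,-8.13],
    [5.85,-10.5,0,0,0,-8.13],
    [5.85,-10.5,0,0,0,-8.13],
  ],
)

```text
clock: 2.1
tcp_pos: [0.6208, -0.2901, 0.2296]
orientation: [0.0, 0.831, 0.556, -0.0]
wrist_force: [-0.5, 1.0, -0.5]
finger_gap: 0.0855
grip_force: 0.0
```

Run:
```python
from h import *
c=snap("wrist","w1",s=1.4); print(c["cam_to_world"].round(3).tolist(), env.get_state()["tcp_pos"])
```

```text
[[0.924, 0.368, 0.107, 0.649], [-0.383, 0.888, 0.256, -0.225], [-0.001, -0.277, 0.961, 0.372], [0.0, 0.0, 0.0, 1.0]] [ 0.62167465 -0.29254195  0.22852687]
```

View pics/w1.png

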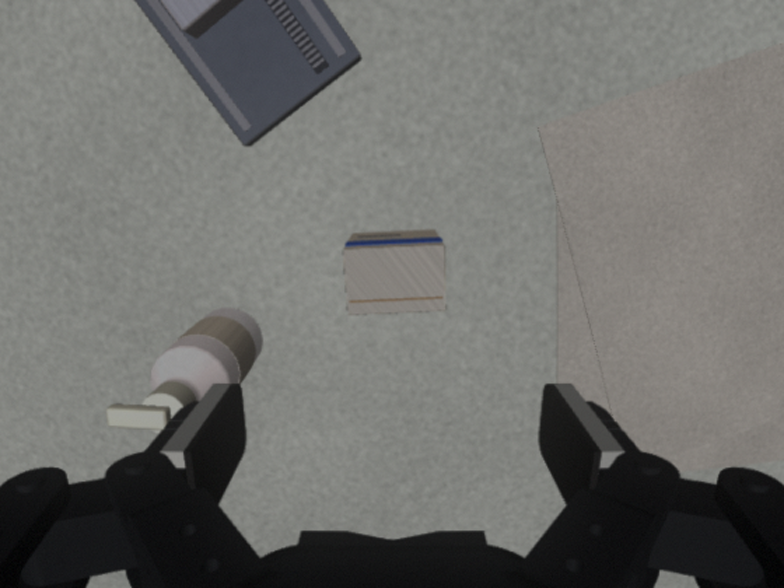

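The wrist view shows the carton top at (346,247), (443,243), (446,310), (347,315), in 1.4x pixels. The bottle is to the left, and its pump head reaches (110,415).

Run:
```python
from h import *
r=np.array([at("w1",u/1.4,v/1.4,.07)[:2] for u,v in[(346,247),(443,243),(446,310),(347,315)]])
d=np.roll(r,-1,0)-r;print(r.mean(0),np.hypot(*d.T),np.degrees(np.arctan2(d[:,1],d[:,0])))
for z,u,v in((.015,247,143),(.015,360,57),(.132,140,415),(0,262,340)):print(at("w1",u/1.4,v/1.4,z))
```

```text
[ 0.62303565 -0.29266663] [0.05872661 0.0424294  0.06225269 0.04316773] [ -20.11826655 -108.39046749  160.52537201   66.90349461]
[ 0.56118056 -0.17750959  0.015     ]
[ 0.65403478 -0.15743582  0.015     ]
[ 0.47201362 -0.29537621  0.132     ]
[ 5.01027156e-01 -3.13412208e-01  5.55111512e-17]
```

Call:
jog_arm(
  rows=[
    [0.05,0,-0.8,0,0,0.15],
    [0.05,0,-1.6,0,0,0.15],
    [0.05,0,-2.4,0,0,0.15],
    [0.05,0,-2.9,0,0,0.15],
    [0.05,0,-2.9,0,0,0.15],
    [0.05,0,-2.9,0,0,0.15],
    [0.05,0,-2.9,0,0,0.15],
  ],
)

```text
clock: 2.73
tcp_pos: [0.6225, -0.2861, 0.1168]
orientation: [0.001, 0.826, 0.564, 0.0]
wrist_force: [0.2, -0.8, 1.5]
finger_gap: 0.0855
grip_force: 0.0
```

Call:
jog_arm(
  rows=[
    [0,-0.15,-0.3,0,0,0],
    [0,-0.15,-0.9,0,0,0],
    [0,-0.15,-1.5,0,0,0],
    [0,-0.15,-2.1,0,0,0],
    [0,-0.15,-2.3,0,0,0],
    [0,-0.15,-2.3,0,0,0],
    [0,-0.15,-2.3,0,0,0],
  ],
)

```text
clock: 3.32
tcp_pos: [0.6223, -0.2924, 0.0242]
orientation: [0.0, 0.826, 0.563, 0.0]
wrist_force: [-0.0, 0.8, 1.5]
finger_gap: 0.0855
grip_force: 0.0
```

Call:
jog_arm(
  rows=[
    [0,0,0,0,0,0],
    [0,0,0,0,0,0],
    [0,0,0,0,0,0],
    [0,0,0,0,0,0],
    [0,0,0,0,0,0],
    [0,0,0,0,0,0],
    [0,0,0,0,0,0],
    [0,0,0,0,0,0],
  ],
  jaw=1,
  force=20,
)

```text
clock: 3.98
tcp_pos: [0.6233, -0.2928, 0.0256]
orientation: [0.002, 0.826, 0.564, 0.001]
wrist_force: [0.3, -1.2, 6.0]
finger_gap: 0.062
grip_force: 22.8
```

Call:
jog_arm(
  rows=[
    [0,0,0.4,0,0,0],
    [0,0,1.0,0,0,0],
    [0,0.3,1.7,0,0,0.3],
    [-0.2,1,2.4,0,0,1],
    [-0.4,1.9,3.0,0,0,1.8],
    [-0.55,2.8,3,0,0,2.6],
    [-0.7,3.7,3,0,0,3.4],
    [-0.85,4.5,3,0,0,4.2],
    [-1.0,5.3,3,0,0,5.0],
    [-1.15,6.0,3,0,0,5.4],
    [-1.23,6.4,3,0,0,5.62],
    [-1.23,6.52,3,0,0,5.62],
  ],
)

```text
clock: 4.98
tcp_pos: [0.5715, -0.0281, 0.1438]
orientation: [-0.0, 0.625, 0.78, 0.0]
wrist_force: [-0.2, -0.5, -1.3]
finger_gap: 0.0621
grip_force: 22.3
```

Call:
jog_arm(
  rows=[
    [0,0,0,0,0,0],
    [0,0,0,0,0,0],
    [0,0,0,0,0,0],
  ],
)

```text
clock: 5.23
tcp_pos: [0.5731, -0.0322, 0.1434]
orientation: [0.0, 0.628, 0.778, 0.0]
wrist_force: [0.8, 0.4, -1.3]
finger_gap: 0.0619
grip_force: 22.3
```

Run:
```python
from h import *
c=snap("wrist","w2",s=1.4); print(env.get_state()["tcp_pos"],env.get_state()["finger_gap"])
```

```text
[ 0.57306105 -0.03236331  0.14332418] 0.06184784178527992
```

View pics/w2.png

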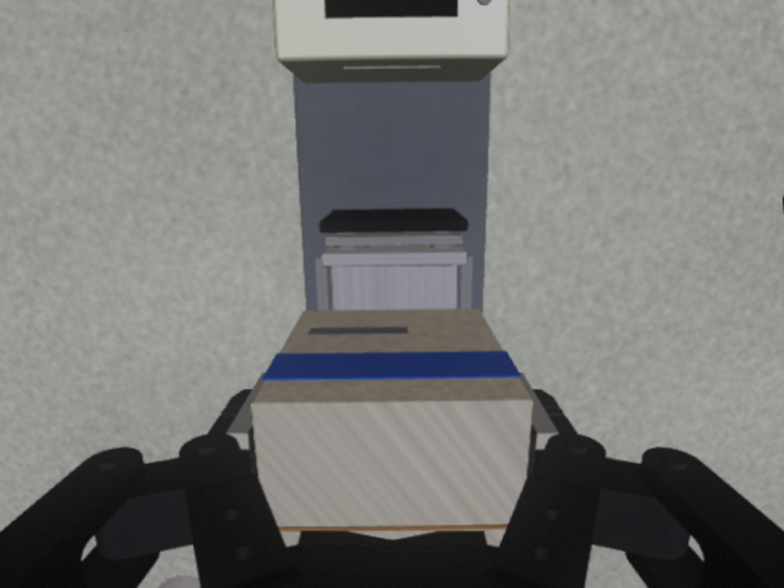

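The wrist view shows the carton square in the gripper. The head's top front edge runs from (279,58) to (507,56), the jaw's top face edge is at row 231 from x 320 to 467, and the bed edges are symmetric.

Run:
```python
from h import *
P={k:at("w2",u/1.4,v/1.4,z)[:2] for k,u,v,z in(("HL",279,58,.077),("HR",507,56,.077),("hbL",296,80,.015),("hbR",490,78,.015),("JL",320,231,.07),("JR",467,231,.07),("jbL",335,210,.017),("jbR",453,210,.017),("e1",294,80,.015),("e2",305,305,.015),("f1",490,80,.015),("f2",484,305,.015))}
for k,v in P.items():print(k,v.round(4))
d=P["HL"]-P["HR"];
for a,b in(("HL","HR"),("JL","JR"),("e1","e2"),("f1","f2")):
    d=P[b]-P[a];print(a,b,np.hypot(*d),np.degrees(np.arctan2(d[1],d[0])))
H=(P["HL"]+P["HR"])/2;J=(P["JL"]+P["JR"])/2;M=(H+J)/2;print(H,J,np.hypot(*(H-J)),"mid",M)
print((M-env.get_state()["tcp_pos"][:2])/.04)
```

```text
HL [0.509  0.0642]
HR [0.5945 0.0834]
hbL [0.5042 0.0639]
hbR [0.5993 0.0854]
JL [5.356e-01 5.000e-04]
JR [0.5973 0.0138]
jbL [0.5356 0.0042]
jbR [0.5966 0.0174]
e1 [0.5032 0.0637]
e2 [ 0.5285 -0.0515]
f1 [0.5995 0.0845]
f2 [ 0.6268 -0.0303]
HL HR 0.08764867776024869 12.66204041869767
JL JR 0.06312031415919822 12.173987333554257
e1 e2 0.11790755834789625 -77.60472954025003
f1 f2 0.11795970103962797 -76.66522898380805
[0.5517516  0.07382511] [0.56643267 0.00713442] 0.06828749595513647 mid [0.55909214 0.04047976]
[-0.34922287  1.82107685]
```

Call:
jog_arm(
  rows=[
    [-0.1,0.6,0,0,0,0.05],
    [-0.25,1.3,0,0,0,0.05],
    [-0.36,1.86,0,0,0,0.05],
    [-0.36,1.86,0,0,0,0.05],
    [-0.36,1.86,-0.4,0,0,0.05],
    [-0.36,1.86,-0.9,0,0,0.05],
    [-0.36,1.86,-1.4,0,0,0.05],
    [-0.36,1.86,-1.8,0,0,0.05],
    [-0.36,1.86,-2.1,0,0,0.05],
    [-0.36,1.86,-2.3,0,0,0.05],
    [-0.36,1.86,-2.4,0,0,0.05],
    [-0.36,1.86,-2.4,0,0,0.05],
  ],
)

```text
clock: 6.28
tcp_pos: [0.558, 0.0425, 0.0465]
orientation: [-0.0, 0.626, 0.78, -0.0]
wrist_force: [-0.4, -0.7, -0.1]
finger_gap: 0.0616
grip_force: 22.4
```

Call:
jog_arm(
  rows=[
    [0,0,0,0,0,0],
    [0,0,0,0,0,0],
  ],
)

```text
clock: 6.45
tcp_pos: [0.5591, 0.043, 0.0482]
orientation: [0.001, 0.625, 0.78, 0.0]
wrist_force: [0.4, -0.1, -0.4]
finger_gap: 0.0617
grip_force: 22.4
```

Call:
jog_arm(
  rows=[
    [0,0,-0.05,0,0,0],
    [0,0,-0.1,0,0,0],
    [0,0,-0.14,0,0,0],
    [0,0,-0.17,0,0,0],
    [0,0,-0.17,0,0,0],
    [0,0,-0.17,0,0,0],
  ],
)

```text
clock: 6.95
tcp_pos: [0.5582, 0.0434, 0.0406]
orientation: [0.0, 0.625, 0.781, 0.0]
wrist_force: [-0.9, -0.4, 1.3]
finger_gap: 0.0619
grip_force: 22.1
```

Call:
jog_arm(
  rows=[
    [0,0,-0.02,0,0,0],
    [0,0,-0.02,0,0,0],
    [0,0,-0.02,0,0,0],
  ],
)

```text
clock: 7.2
tcp_pos: [0.5582, 0.0434, 0.0406]
orientation: [0.0, 0.625, 0.781, 0.0]
wrist_force: [-2.4, 0.5, 7.0]
finger_gap: 0.062
grip_force: 22.5
```

Call:
jog_arm(
  rows=[
    [0,0,0,0,0,0],
    [0,0,0,0,0,0],
    [0,0,0,0,0,0],
    [0,0,0,0,0,0],
    [0,0,0,0,0,0],
    [0,0,0,0,0,0],
  ],
  jaw=-1,
)

```text
clock: 7.7
tcp_pos: [0.5582, 0.0433, 0.0396]
orientation: [-0.0, 0.625, 0.781, -0.0]
wrist_force: [-0.2, -0.1, 0.1]
finger_gap: 0.0857
grip_force: 0.0
```

Call:
jog_arm(
  rows=[
    [0,0,0.3,0,0,0],
    [0,0,0.9,0,0,0],
    [0,0,1.6,0,0,0],
    [0,0,2.3,0,0,0],
    [0,0,3.0,0,0,0],
    [0,0,3.0,0,0,0],
  ],
)

```text
clock: 8.2
tcp_pos: [0.5616, 0.0431, 0.1657]
orientation: [0.004, 0.625, 0.781, 0.003]
wrist_force: [1.0, 0.1, 0.5]
finger_gap: 0.0855
grip_force: 0.0
```

Call:
jog_arm(
  rows=[
    [0.6,-2.75,0,0,0,14.6],
    [0.6,-2.75,0,0,0,14.6],
    [0.6,-2.75,0,0,0,14.6],
    [0.6,-2.75,0,0,0,14.6],
    [0.6,-2.75,0,0,0,14.6],
    [0.6,-2.75,0,0,0,14.6],
    [0.6,-2.75,0,0,0,14.6],
    [0.6,-2.75,0,0,0,14.6],
    [0.6,-2.75,0,0,0,14.6],
    [0.6,-2.75,0,0,0,14.6],
    [0.6,-2.75,0,0,0,14.6],
    [0.6,-2.75,0,0,0,14.6],
  ],
)

```text
clock: 9.2
tcp_pos: [0.5821, -0.0667, 0.1592]
orientation: [-0.0, -0.07, 0.998, 0.0]
wrist_force: [0.6, -0.9, 0.2]
finger_gap: 0.0854
grip_force: 0.0
```

Call:
jog_arm(
  rows=[
    [0,0,0,0,0,0],
    [0,0,0,0,0,0.3],
    [0,0,0,0,0,0.3],
    [0,0,0,0,0,0.3],
    [0,0,0,0,0,0.3],
  ],
)

```text
clock: 9.62
tcp_pos: [0.5822, -0.0667, 0.1596]
orientation: [-0.0, -0.082, 0.997, 0.0]
wrist_force: [0.1, -0.3, 0.3]
finger_gap: 0.0855
grip_force: 0.0
```

Run:
```python
from h import *
c=snap("wrist","w3",s=1.4); s=env.get_state();print(s["tcp_pos"],s["joint_pos"].round(2),s["ft_torque"])
```

```text
[ 0.58219879 -0.06672078  0.15959646] [-0.25  0.36 -0.06  1.15  0.   -0.42] [-0.00302578  0.07376209 -0.05401061]
```

View pics/w3.png

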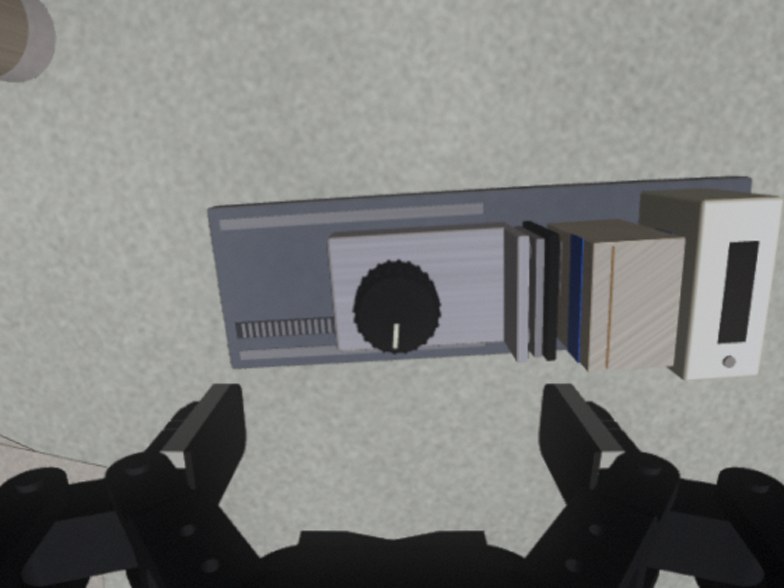

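The wrist view shows the carton standing in the gap between the jaw face (x≈555) and the head (x≈680). The knob top is centred at about (397,309).

Run:
```python
from h import *
P={k:at("w3",u/1.4,v/1.4,z)[:2] for k,u,v,z in(("k",397,309,.08),("kl",355,309,.08),("kr",440,309,.08),("kb",397,353,.08),("jt",553,295,.07),("ct",583,295,.085),("cf",685,300,.085))}
for k,v in P.items():print(k,v.round(4))
print(np.hypot(*(P["kl"]-P["kr"])),(P["k"]-env.get_state()["tcp_pos"][:2])/.04)
```

```text
k [ 0.5798 -0.0648]
kl [ 0.5829 -0.0839]
kr [ 0.5766 -0.0452]
kb [ 0.6012 -0.0612]
jt [0.5637 0.0087]
ct [0.5583 0.0166]
cf [0.5528 0.0644]
0.03915395464306433 [-0.05987365  0.04854023]
```

Call:
jog_arm(
  rows=[
    [-0.04,0.02,-0.5,0,0,0],
    [-0.04,0.02,-1.1,0,0,0],
    [-0.04,0.02,-1.7,0,0,0],
    [-0.04,0.02,-2.2,0,0,0],
    [-0.04,0.02,-2.6,0,0,0],
    [-0.04,0.02,-2.79,0,0,0],
    [-0.04,0.02,-2.79,0,0,0],
    [-0.04,0.02,-2.79,0,0,0],
  ],
)

```text
clock: 10.33
tcp_pos: [0.5807, -0.0659, 0.0483]
orientation: [-0.0, -0.083, 0.997, 0.0]
wrist_force: [0.5, -0.1, 0.1]
finger_gap: 0.0857
grip_force: 0.0
```

Call:
jog_arm(
  rows=[
    [0,0,0,0,0,0],
    [0,0,0,0,0,0],
    [0,0,0,0,0,0],
    [0,0,0,0,0,0],
    [0,0,0,0,0,0],
    [0,0,0,0,0,0],
    [0,0,0,0,0,0],
    [0,0,0,0,0,0],
    [0,0,0,0,0,0],
    [0,0,0,0,0,0],
  ],
  jaw=1,
  force=60,
)

```text
clock: 11.17
tcp_pos: [0.5811, -0.0648, 0.0496]
orientation: [0.001, -0.083, 0.997, 0.001]
wrist_force: [-2.2, 5.5, 6.6]
finger_gap: 0.0384
grip_force: 59.9
```

```bash
cat > st.py <<'E'
from h import *
s=env.get_state();w,x,y,z=s["orientation"]
yaw=np.degrees(2*np.arctan2(y,x))-90
f=s["wrist_force"];u=np.array([-.2147,.9767,0]);print("t",round(s["clock"],2),"tcp",s["tcp_pos"].round(4),"yaw",((yaw+180)%360-180).round(2),"F",f.round(1),"Fslide",(f@u).round(2),"T",s["ft_torque"].round(3),"gap",round(s["finger_gap"],4),"grip",round(s["grip_force"],1),"j6",s["joint_pos"][5].round(2))
E
python3 st.py
```

```text
t 11.17 tcp [ 0.5811 -0.0648  0.0496] yaw 99.58 F [-2.2  5.5  6.6] Fslide 5.8 T [0.864 0.29  0.05 ] gap 0.0384 grip 59.9 j6 -0.42
```

Call:
jog_arm(
  rows=[
    [-0.008,0.04,0,0,0,-0.5],
    [-0.012,0.056,0,0,0,-1],
    [-0.015,0.071,0,0,0,-1.5],
    [-0.018,0.086,0,0,0,-2],
    [-0.022,0.102,0,0,0,-2.5],
    [-0.025,0.117,0,0,0,-3],
    [-0.029,0.132,0,0,0,-3.5],
    [-0.032,0.148,0,0,0,-4],
    [-0.036,0.163,0,0,0,-4.5],
    [-0.039,0.178,0,0,0,-5],
    [-0.042,0.194,0,0,0,-5.5],
    [-0.046,0.209,0,0,0,-6],
  ],
)

```text
clock: 12.17
tcp_pos: [0.5795, -0.0571, 0.0496]
orientation: [0.001, 0.23, 0.973, 0.001]
wrist_force: [-1.4, 2.4, 5.5]
finger_gap: 0.0384
grip_force: 60.0
```

```bash
python3 st.py
```

```text
t 12.17 tcp [ 0.5795 -0.0571  0.0496] yaw 63.44 F [-1.4  2.4  5.5] Fslide 2.59 T [0.443 0.231 0.281] gap 0.0384 grip 60.0 j6 0.23
```

Call:
jog_arm(
  rows=[
    [-0.006,0.028,0,0,0,-0.5],
    [-0.01,0.044,0,0,0,-1],
    [-0.013,0.059,0,0,0,-1.5],
    [-0.016,0.074,0,0,0,-2],
    [-0.02,0.09,0,0,0,-2.5],
    [-0.023,0.105,0,0,0,-3],
    [-0.027,0.12,0,0,0,-3.5],
    [-0.03,0.136,0,0,0,-4],
    [-0.034,0.151,0,0,0,-4.5],
    [-0.037,0.166,0,0,0,-5],
  ],
)

```text
clock: 13.0
tcp_pos: [0.5783, -0.0507, 0.0497]
orientation: [0.001, 0.474, 0.881, 0.001]
wrist_force: [-0.2, 1.1, 5.3]
finger_gap: 0.0385
grip_force: 59.9
```

```bash
python3 st.py
```

```text
t 13.0 tcp [ 0.5783 -0.0507  0.0497] yaw 33.43 F [-0.2  1.1  5.3] Fslide 1.15 T [0.233 0.128 0.309] gap 0.0385 grip 59.9 j6 0.76
```

Call:
jog_arm(
  rows=[
    [-0.004,0.02,0,0,0,-0.25],
    [-0.006,0.027,0,0,0,-0.5],
    [-0.008,0.035,0,0,0,-0.75],
    [-0.009,0.043,0,0,0,-1],
  ],
)

```text
clock: 13.33
tcp_pos: [0.5781, -0.0494, 0.0496]
orientation: [0.001, 0.519, 0.855, 0.0]
wrist_force: [-0.0, -0.1, 5.1]
finger_gap: 0.0382
grip_force: 59.9
```

Run:
```python
exec(open("st.py").read())
snap("wrist","w4",s=1.4)
```

```text
t 13.33 tcp [ 0.5781 -0.0494  0.0496] yaw 27.49 F [-0.  -0.1  5.1] Fslide -0.1 T [-0.039  0.077  0.272] gap 0.0382 grip 59.9 j6 0.87
```

View pics/w4.png

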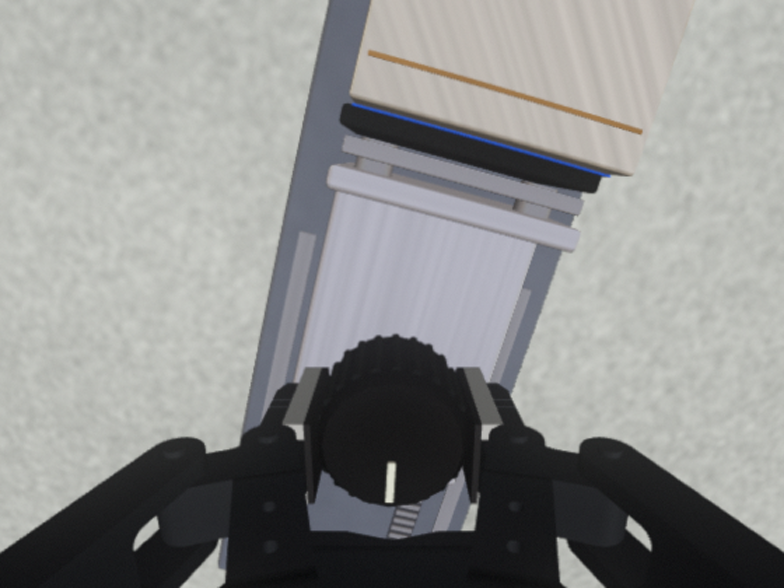

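The jaw face is now close behind the carton, at (345,105) to (600,190), and the knob is centred between the pads. From here I'll turn in smaller steps and watch the torque.

Call:
jog_arm(
  rows=[
    [-0.002,0.008,0,0,0,-0.25],
    [-0.003,0.015,0,0,0,-0.5],
    [-0.005,0.023,0,0,0,-0.75],
    [-0.007,0.031,0,0,0,-1],
    [-0.008,0.038,0,0,0,-1.25],
    [-0.01,0.046,0,0,0,-1.5],
    [-0.012,0.054,0,0,0,-1.75],
    [-0.014,0.061,0,0,0,-2],
  ],
)

```text
clock: 14.05
tcp_pos: [0.5776, -0.047, 0.0496]
orientation: [0.001, 0.605, 0.796, 0.001]
wrist_force: [-0.8, -0.6, 5.5]
finger_gap: 0.0388
grip_force: 60.0
```

```bash
python3 st.py
```

```text
t 14.05 tcp [ 0.5776 -0.047   0.0496] yaw 15.5 F [-0.8 -0.6  5.5] Fslide -0.45 T [0.024 0.036 0.231] gap 0.0388 grip 60.0 j6 1.08
```

Call:
jog_arm(
  rows=[
    [-0.001,0.005,0,0,0,-0.16],
    [-0.002,0.01,0,0,0,-0.33],
    [-0.003,0.015,0,0,0,-0.5],
  ],
)

```text
clock: 14.3
tcp_pos: [0.5775, -0.0464, 0.0497]
orientation: [0.001, 0.626, 0.78, 0.001]
wrist_force: [-0.7, 0.5, 5.4]
finger_gap: 0.0382
grip_force: 59.9
```

```bash
python3 st.py
```

```text
t 14.3 tcp [ 0.5775 -0.0464  0.0497] yaw 12.53 F [-0.7  0.5  5.4] Fslide 0.63 T [0.029 0.072 0.271] gap 0.0382 grip 59.9 j6 1.13
```

```bash
cat > av.py <<'E'
from h import *
import sys
T=[];F=[]
for i in range(8):
    env.read_camera("wrist"); s=env.get_state(); T.append(s["ft_torque"]); F.append(s["wrist_force"])
w,x,y,z=s["orientation"]
print(round(s["clock"],2),"Tz",np.mean(T,0)[2].round(3),"sd",np.std(T,0)[2].round(3),"Fs",(np.mean(F,0)@[-.2147,.9767,0]).round(2),"yaw",(np.degrees(2*np.arctan2(y,x))-90).round(2),s["tcp_pos"].round(4))
E
python3 av.py
```

```text
14.7 Tz 0.074 sd 0.05 Fs 0.23 yaw 12.56 [ 0.5775 -0.0463  0.0497]
```

Call:
jog_arm(
  rows=[
    [-0.001,0.005,0,0,0,-0.16],
    [-0.002,0.01,0,0,0,-0.33],
    [-0.003,0.015,0,0,0,-0.5],
  ],
)

```text
clock: 14.95
tcp_pos: [0.5774, -0.0457, 0.0497]
orientation: [0.001, 0.646, 0.763, 0.001]
wrist_force: [-1.1, -0.1, 5.8]
finger_gap: 0.0382
grip_force: 60.0
```

```bash
python3 av.py
```

```text
15.35 Tz 0.067 sd 0.032 Fs 0.5 yaw 9.55 [ 0.5774 -0.0457  0.0497]
```

Call:
jog_arm(
  rows=[
    [-0.001,0.005,0,0,0,-0.16],
    [-0.002,0.01,0,0,0,-0.33],
    [-0.003,0.015,0,0,0,-0.5],
  ],
)

```text
clock: 15.6
tcp_pos: [0.5773, -0.0451, 0.0496]
orientation: [0.001, 0.666, 0.746, 0.001]
wrist_force: [0.1, 0.7, 6.2]
finger_gap: 0.0382
grip_force: 60.0
```

```bash
python3 av.py
```

```text
16.0 Tz 0.104 sd 0.065 Fs 0.36 yaw 6.56 [ 0.5773 -0.0451  0.0497]
```

Call:
jog_arm(
  rows=[
    [-0.001,0.005,0,0,0,-0.16],
    [-0.002,0.01,0,0,0,-0.33],
    [-0.003,0.015,0,0,0,-0.5],
  ],
)

```text
clock: 16.25
tcp_pos: [0.5772, -0.0445, 0.0497]
orientation: [0.001, 0.685, 0.729, 0.001]
wrist_force: [-0.2, -0.4, 6.0]
finger_gap: 0.0383
grip_force: 60.0
```

```bash
python3 st.py
```

```text
t 16.25 tcp [ 0.5772 -0.0445  0.0497] yaw 3.54 F [-0.2 -0.4  6. ] Fslide -0.31 T [0.043 0.074 0.231] gap 0.0383 grip 60.0 j6 1.29
```

Call:
jog_arm(
  rows=[
    [-0.001,0.005,0,0,0,-0.16],
    [-0.002,0.01,0,0,0,-0.33],
    [-0.003,0.015,0,0,0,-0.5],
  ],
)

```text
clock: 16.5
tcp_pos: [0.5771, -0.0439, 0.0497]
orientation: [0.001, 0.704, 0.71, 0.001]
wrist_force: [0.6, 0.8, 5.3]
finger_gap: 0.0384
grip_force: 60.0
```

```bash
python3 st.py
```

```text
t 16.5 tcp [ 0.5771 -0.0439  0.0497] yaw 0.53 F [0.6 0.8 5.3] Fslide 0.6 T [0.073 0.09  0.212] gap 0.0384 grip 60.0 j6 1.35
```

Call:
jog_arm(
  rows=[
    [-0.001,0.005,0,0,0,-0.16],
    [-0.002,0.01,0,0,0,-0.33],
    [-0.003,0.015,0,0,0,-0.5],
  ],
)

```text
clock: 16.75
tcp_pos: [0.577, -0.0433, 0.0497]
orientation: [0.001, 0.722, 0.692, 0.001]
wrist_force: [-1.1, 0.1, 5.0]
finger_gap: 0.0386
grip_force: 60.0
```

```bash
python3 st.py
```

```text
t 16.75 tcp [ 0.577  -0.0433  0.0497] yaw -2.46 F [-1.1  0.1  5. ] Fslide 0.28 T [0.052 0.067 0.352] gap 0.0386 grip 60.0 j6 1.4
```

Call:
jog_arm(
  rows=[
    [-0.001,0.005,0,0,0,-0.16],
    [-0.002,0.01,0,0,0,-0.33],
    [-0.003,0.015,0,0,0,-0.5],
  ],
)

```text
clock: 17.0
tcp_pos: [0.5769, -0.0427, 0.0497]
orientation: [0.001, 0.74, 0.673, 0.001]
wrist_force: [0.3, 0.8, 5.2]
finger_gap: 0.0384
grip_force: 60.0
```

```bash
python3 st.py
```

```text
t 17.0 tcp [ 0.5769 -0.0427  0.0497] yaw -5.45 F [0.3 0.8 5.2] Fslide 0.72 T [0.018 0.073 0.444] gap 0.0384 grip 60.0 j6 1.45
```

Call:
jog_arm(
  rows=[
    [0.002,-0.01,0,0,0,0.33],
    [0.004,-0.02,0,0,0,0.66],
    [0.006,-0.028,0,0,0,0.9],
    [0.006,-0.028,0,0,0,0.9],
  ],
)

```text
clock: 17.33
tcp_pos: [0.5771, -0.0437, 0.0497]
orientation: [0.001, 0.707, 0.707, 0.001]
wrist_force: [-0.3, 1.5, 5.9]
finger_gap: 0.0384
grip_force: 59.9
```

```bash
python3 st.py
```

```text
t 17.33 tcp [ 0.5771 -0.0437  0.0497] yaw -0.0 F [-0.3  1.5  5.9] Fslide 1.56 T [0.194 0.046 0.001] gap 0.0384 grip 59.9 j6 1.36
```

Call:
jog_arm(
  rows=[
    [-0.001,0.005,0,0,0,-0.16],
    [-0.002,0.01,0,0,0,-0.33],
  ],
)

```text
clock: 17.5
tcp_pos: [0.577, -0.0434, 0.0497]
orientation: [0.001, 0.72, 0.694, 0.001]
wrist_force: [-0.4, 0.6, 5.2]
finger_gap: 0.0386
grip_force: 60.0
```

```bash
python3 st.py
```

```text
t 17.5 tcp [ 0.577  -0.0434  0.0497] yaw -2.04 F [-0.4  0.6  5.2] Fslide 0.72 T [0.111 0.063 0.33 ] gap 0.0386 grip 60.0 j6 1.39
```

Call:
jog_arm(
  rows=[
    [-0.001,0.005,0,0,0,-0.16],
  ],
)

```text
clock: 17.58
tcp_pos: [0.5769, -0.0432, 0.0497]
orientation: [0.001, 0.725, 0.688, 0.001]
wrist_force: [-0.3, 0.1, 6.0]
finger_gap: 0.0386
grip_force: 60.0
```

```bash
python3 st.py
```

```text
t 17.58 tcp [ 0.5769 -0.0432  0.0497] yaw -3.0 F [-0.3  0.1  6. ] Fslide 0.14 T [0.08  0.066 0.328] gap 0.0386 grip 60.0 j6 1.41
```

Call:
jog_arm(
  rows=[
    [0,0,0,0,0,0],
    [0,0,0,0,0,0],
    [0,0,0,0,0,0],
    [0,0,0,0,0,0],
  ],
)

```text
clock: 17.92
tcp_pos: [0.577, -0.0432, 0.0497]
orientation: [0.001, 0.725, 0.689, 0.001]
wrist_force: [0.2, 0.4, 5.0]
finger_gap: 0.0385
grip_force: 60.0
```

Call:
jog_arm(
  rows=[
    [0,0,0,0,0,0],
    [0,0,0,0,0,0],
    [0,0,0,0,0,0],
    [0,0,0,0,0,0],
    [0,0,0,0,0,0],
    [0,0,0,0,0,0],
    [0,0,0,0,0,0],
    [0,0,0,0,0,0],
  ],
  jaw=-1,
)

```text
clock: 18.58
tcp_pos: [0.5756, -0.0431, 0.0481]
orientation: [0.0, 0.725, 0.688, -0.0]
wrist_force: [0.4, 0.0, -0.0]
finger_gap: 0.0855
grip_force: 0.0
```

Call:
jog_arm(
  rows=[
    [0,0,0.3,0,0,0],
    [0,0,0.8,0,0,0],
    [0,0,1.5,0,0,0],
    [0,0,2.2,0,0,0],
    [0,0,2.9,0,0,0],
    [0,0,3.5,0,0,0],
    [0,0,3.5,0,0,0],
    [0,0,3.5,0,0,0],
  ],
)

```text
clock: 19.25
tcp_pos: [0.5768, -0.0433, 0.1899]
orientation: [0.002, 0.725, 0.688, 0.001]
wrist_force: [-0.3, -0.3, 0.5]
finger_gap: 0.0855
grip_force: 0.0
```

Run:
```python
exec(open("st.py").read())
snap("wrist","w5",s=1.4)
```

```text
t 19.25 tcp [ 0.5768 -0.0433  0.1899] yaw -3.01 F [-0.3 -0.3  0.5] Fslide -0.19 T [0.015 0.008 0.01 ] gap 0.0855 grip 0.0 j6 1.41
```

View pics/w5.png

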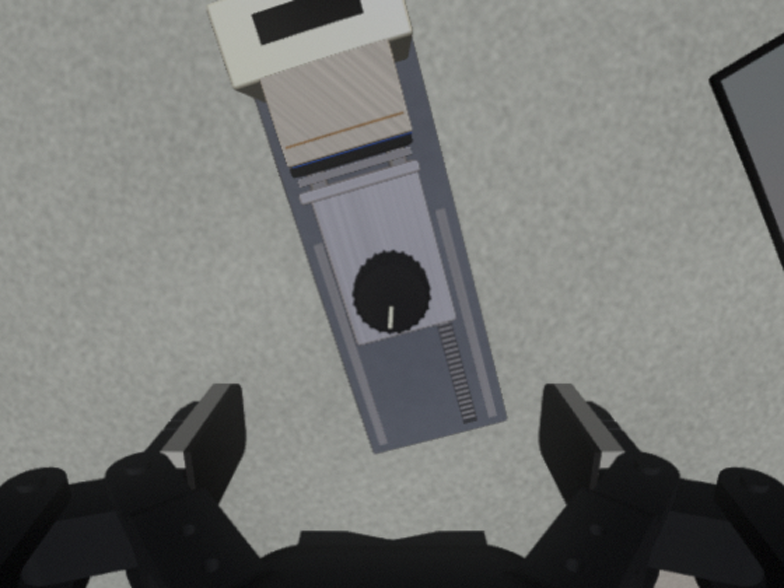

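The carton sits square between the head face (front edge near (240,88) to (400,40)) and the black jaw pad, near (290,170) to (410,140). The knob hasn't slipped and the gripper is clear, so I'm handing in.

```bash
python3 -c "from workcell import env; print(env.hand_in())"
```

```text
the job is handed in; nothing more can be done
None
```

The carton stands upright on the bed, clamped square between the reader head and the jaw at about 8 N (estimated from the knob torque); the gripper has let go and is clear, and the job was handed in at about 19 s, though the hand-in call gave no verdict.

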